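# Reload the two tape stands at the packing bench

### The job

Put the tape rolls back on their stands, each lying flat with the post through its core: on the white stand the brown roll at the bottom and the red one on top of it, on the wooden stand the blue roll at the bottom and the yellow one on top of it. Let go of them all, and leave the stamp, the ink pad and the pen pot standing where they are.

Things in the scene. Friction and masses are not known exactly. Their poses are not given: they have to be found in the camera images.
- parcel_stand: White stand, fixed to the bench, for the parcel tapes: round base 80 mm in diameter and 12 mm thick, with an upright white post in its middle, 16 mm in diameter and 54 mm tall above the base (top 66 mm above the bench, slightly tapered over its last 8 mm). Origin: centre of the base's underside, on the bench; z up along the post.
- gift_stand: Light wooden stand, fixed to the bench, for the gift tapes: square base 78 by 78 mm and 12 mm thick, with an upright wooden post in its middle, 16 mm in diameter and 44 mm tall above the base (top 56 mm above the bench, slightly tapered over its last 8 mm). Origin: centre of the base's underside, on the bench; z up along the post.
- brown_roll: Roll of brown adhesive tape on a cardboard core, lying flat and loose: outer diameter 60 mm, width (height) 25 mm, core hole 34 mm diameter right through, about 40 to 100 g. Rigid. Origin: centre of its underside; z up.
- red_roll: Roll of red adhesive tape on a cardboard core, lying flat and loose: outer diameter 60 mm, width (height) 25 mm, core hole 34 mm diameter right through, about 40 to 100 g. Rigid. Origin: centre of its underside; z up.
- blue_roll: Roll of blue adhesive tape on a cardboard core, lying flat and loose: outer diameter 60 mm, width (height) 20 mm, core hole 34 mm diameter right through, about 40 to 100 g. Rigid. Origin: centre of its underside; z up.
- yellow_roll: Roll of yellow adhesive tape on a cardboard core, lying flat and loose: outer diameter 60 mm, width (height) 20 mm, core hole 34 mm diameter right through, about 40 to 100 g. Rigid. Origin: centre of its underside; z up.
- stamp: Bystander: loose rubber stamp with a wooden block 36 x 26 mm and a dark knob handle, 52 mm tall. Origin: centre of its underside.
- ink_pad: Bystander: loose metal ink pad 50 x 36 x 14 mm with a green top. Origin: centre of its underside.
- pen_pot: Bystander: white square pot 85 x 85 x 100 mm, loose, with scissors and pens standing in it up to 195 mm above the bench. Origin: centre of its underside.
Not all that is in view belongs to the job. There is more than one size of the yellow_roll; the job needs the smallest.

How it is judged (in metres and radians):
At the end, for the whole second after the job is handed in: Brown then red on the white stand, blue then yellow on the wooden one, each round its post (centre within 12 mm of its axis), at its stacked height within 4 mm, level within 0.08 rad, released, at rest; stamp, ink pad and pen pot within 25 mm of where they stood (horizontal distance between each of brown_roll, red_roll and parcel_stand below 0.012 m and z of brown_roll in the frame of parcel_stand between 0.008 and 0.016 m and angle between the z axis of each of brown_roll, red_roll and the z axis of parcel_stand, either way round below 0.08 rad and linear speed of each of brown_roll, red_roll, blue_roll, yellow_roll below 0.01 m/s and z of red_roll in the frame of parcel_stand between 0.033 and 0.041 m and horizontal distance between each of blue_roll, yellow_roll and gift_stand below 0.012 m and z of blue_roll in the frame of gift_stand between 0.008 and 0.016 m and angle between the z axis of each of blue_roll, yellow_roll and the z axis of gift_stand, either way round below 0.08 rad and z of yellow_roll in the frame of gift_stand between 0.028 and 0.036 m and distance of each of stamp, ink_pad, pen_pot from where it was at the start of the episode below 0.025 m); the robot touches nothing.
It fails at once if the stamp is shoved more than 25 mm or tipped over (distance of stamp from where it was at the start of the episode above 0.025 m or angle between stamp's own z axis and vertical above 0.5 rad).
It fails at once if the ink pad is shoved more than 25 mm or tipped over (distance of ink_pad from where it was at the start of the episode above 0.025 m or angle between ink_pad's own z axis and vertical above 0.5 rad).
It fails at once if the pen pot is shoved more than 25 mm or tipped over (distance of pen_pot from where it was at the start of the episode above 0.025 m or angle between pen_pot's own z axis and vertical above 0.5 rad).
It also fails if it takes over 93 s, if anything falls off the work surface, if the arm or the gripper's body presses on something with over 40 N, if the wrist force passes 120 N, or if a joint passes its speed limit or range.

### The arm

A 6-joint arm with a two-finger parallel gripper is mounted at the origin on the work surface. World frame = base frame: x ahead of the robot, y to its left, z up, the work surface at z = 0. Lengths are in mm, angles in degrees, forces in N, time in s.
With the tool pointing down it reaches from about 350 to 850 mm from the base axis. Payload 8.1 kg.
Tool frame: the origin (TCP) lies at the very end of the fingers, on their centre line; the grasp point (between the pads) lies 19 mm behind it (r.grip_point_offset is the distance from the TCP to the grasp point, in mm); z points along the fingers, y is the line along which they close (so a half turn about z gives the same grasp; the last joint's range is limited). The gripper opens to 85 mm and grips with 20 to 120 N. Pads are 22 mm wide; open, the fingers measure 114 mm over their backs; the gripper's body (76 mm by 85 mm) begins 54 mm behind the grasp point. The pads swing forward as they close: fully open they stand 13 mm farther back than shut.
Start: joints at [-68.033, 7.471, 85.268, -0, 87.261, -4.893], TCP at [271.109, -535.262, 231.292] pointing down, gripper open.
Joint ranges: [-169.43, 169.43], [-51.17, 129.36], [1.28, 143.12], [-76.62, 256.62], [0, 156.53], [-152.29, 152.29]. Speed limits (degrees/s): [136.94, 136.94, 159.86, 180, 180, 180].

### API

Orientations are given as [roll, pitch, yaw] about the fixed x, y, z axes, in that order (R = Rz(yaw) Ry(pitch) Rx(roll)).
In Python, from bench import status, eyes, r gives the robot as it stands.
- The arm moves only by the shell command python3 -m handwheel 'ROWS' [FORCE]. ROWS is a JSON object whose one key "series" holds a list that holds one entry, the list of rows, each a list of 7 numbers: the shift along the tool's x, y, z in cm, then the turn, a rotation vector about the tool's x, y, z in rad, then the opening, from 0 (shut) to 1 (fully open). In form: {"series": [[[tx, ty, tz, rx, ry, rz, claw], ...]]}. A call has 1 to 12 rows; each row is the pose to reach, as a shift and turn from the pose commanded when the call began, along the tool's axes at that moment; what a row does not reach only later rows make up. A row lasts 1/8 s, in which the tool goes at most 62.5 mm and 10.7 degrees, less where a joint would pass 70% of its speed; a pose out of reach is approached as far as the arm can. A call with a gripper value outside its range is refused whole. The fingers move at their own pace and stop on an object; FORCE is the grip in N (left out, the last holds). Time passes only in rows, so rows that repeat a pose let the fingers close. It gives the time, the measured TCP pose, the force, the opening and the grip force at its end, in the units of the state.
- status.sense(): the state, without advancing time (a new reading comes with each control period).
- eyes.snapshot(name): name is "scene" or "top" or "wrist"; returns a dict with "img" (480x640x3 uint8, red, green, blue), "mtx" (3x3 intrinsics, pixels), "R" (3x3) and "t" (3): a world point X has camera coordinates R X + t. Camera axes: x right, y down, z forward; pixel columns grow to the right and rows downward; lengths in mm; the calibration is good to about 2 mm. A picture is of the moment at which its call begins. There is no depth.
- r.hand_in(): hands the job in; it is judged then, once.
The state is a dict: "time": time; "joint_pos": joint angles; "qd": joint speeds; "joint_efforts": joint torques, N m; "tool_pos": TCP position; "tcp_rot": TCP orientation; "ft_force": force on the tool from outside, world axes, zero at the start; "wrist_torque": the same for the moment, N m; "finger_gap": finger opening in mm; "grip_force": force on a finger pad.
Only numpy, scipy, OpenCV 4.12 (cv2) and the standard library are available. Lean on these libraries where they do the work, as an engineer would, in place of code of your own. Each camera call takes 0.05 s, during which the arm holds its last target. There are 200 camera calls.

## Working session

There is one attempt and no reset: what is moved stays moved. The work goes in short steps, Python scripts to look and compute and a shell command to move; the robot and the scene stay as the last step left them, time stands still between calls to the robot, and variables do not carry over. Pictures are saved under pics/ and viewed, at most 14 in all, crops included, and the job is handed in when it is done.

```bash
ls; mkdir -p pics
python3 - <<'E'
from bench import status, eyes, r
import cv2,numpy as np
s=status.sense(); print(s['time'],s['tool_pos'],s['tcp_rot'],s['finger_gap'],r.grip_point_offset)
for n in ("scene","top"):
    d=eyes.snapshot(n); cv2.imwrite(f"pics/{n}0.png",d['img'][:,:,::-1]); np.savez(f"{n}0.npz",**d)
    print(n,np.round(d['mtx'],1).tolist(),np.round(-d['R'].T@d['t']).tolist())
E
```

```text
pics
0.0 [ 270.89777895 -534.74085399  230.24398473] [-1.79894765e+02 -6.92706962e-03  2.68621397e+01] 85.76326945463504 18.700000000000003
scene [[558.5, 0.0, 319.5], [0.0, 558.5, 242.4], [0.0, 0.0, 1.0]] [1225.0, -72.0, 893.0]
top [[595.2, 0.0, 318.2], [0.0, 595.2, 235.4], [0.0, 0.0, 1.0]] [316.0, -118.0, 1221.0]
```

View pics/top0.png

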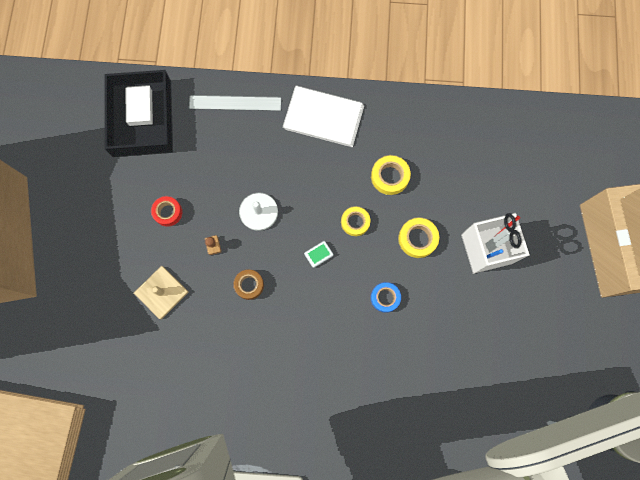

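View pics/scene0.png

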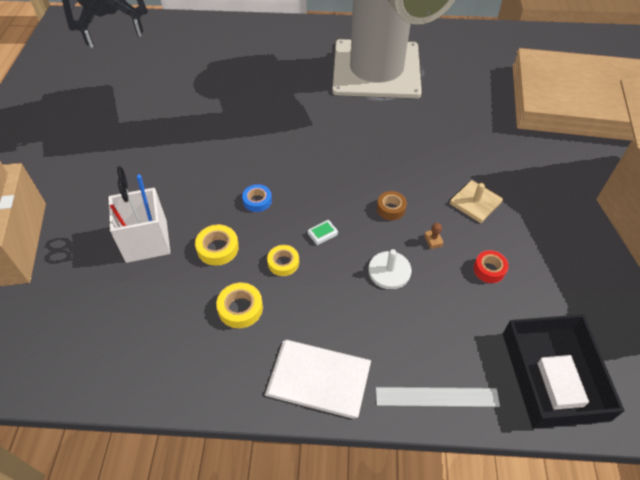

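Three yellow rolls in the top view: at (391,175), (419,237) and (355,221). The one at (355,221) is clearly the smallest, so it's the likely target. The other top-view positions are:
- Red roll (166,211), brown roll (248,284), blue roll (386,297).
- White stand (259,211), wooden stand (161,293).
- Stamp (212,245), ink pad (319,253), pen pot (495,243).

Next I'll measure positions and confirm the yellow roll with a crop.

```bash
cat > h.py <<'E'
import cv2,numpy as np
from bench import status,eyes,r
def plane(d,px,z):
    px=np.atleast_2d(np.float64(px)); ray=(np.c_[px,np.ones(len(px))]@np.linalg.inv(d['mtx']).T)@d['R']
    c=-d['R'].T@d['t']; return (c+ray*((z-c[2])/ray[:,2])[:,None])[:,:2]
RNG=dict(red=[((0,150,60),(5,255,255)),((174,150,60),(180,255,255))],brown=[((8,140,50),(16,255,190))],blue=[((100,140,60),(125,255,255))],yellow=[((24,170,120),(34,255,255))],green=[((60,130,60),(85,255,255))],white=[((0,0,165),(180,40,255))],wood=[((10,40,120),(25,160,255))])
def blobs(d,col,lo=60):
    hsv=cv2.cvtColor(np.ascontiguousarray(d['img']),cv2.COLOR_RGB2HSV)
    m=sum(cv2.inRange(hsv,a,b) for a,b in RNG[col]); m=cv2.morphologyEx(m,cv2.MORPH_CLOSE,np.ones((3,3)))
    return [c[:,0] for c in cv2.findContours(m,cv2.RETR_EXTERNAL,cv2.CHAIN_APPROX_NONE)[0] if cv2.contourArea(c)>lo]
def circ(d,c,z):
    p=plane(d,c,z).astype(np.float32); (a,b),w=cv2.minAreaRect(cv2.convexHull(p))[:2]
    m=cv2.moments(cv2.convexHull(p)); return m['m10']/m['m00'],m['m01']/m['m00'],w
def goto(x,y,z,yaw):
    s=status.sense(); p=s['tool_pos']; a=np.radians(s['tcp_rot'][2]); d=np.array([x,y,z])-p
    dy=np.radians(yaw)-a
    print('t %.2f pos'%s['time'],np.round(p,1),np.round(s['tcp_rot'],1),'gap %.1f'%s['finger_gap'],
     'cm', np.round([(np.cos(a)*d[0]+np.sin(a)*d[1])/10,(np.sin(a)*d[0]-np.cos(a)*d[1])/10,-d[2]/10],2),'rz',round(-dy,3))
E
python3 - <<'E'
from h import *
for n in('top','scene'):
    d=dict(np.load(n+'0.npz'))
    for c,z in (('red',12.5),('brown',12.5),('blue',10),('yellow',10),('green',14),('white',8),('wood',8)):
        for b in blobs(d,c):
            x,y,w=circ(d,b,z)
            if 200<x<800 and -450<y<450 and max(w)<160: print(n,c,b.mean(0).round(),'xy %.1f %.1f'%(x,y),np.round(w,1))
d=np.load('top0.npz')['img'][130:310,130:450,::-1]; cv2.imwrite('pics/crop0.png',cv2.resize(d,None,fx=2.5,fy=2.5,interpolation=cv2.INTER_CUBIC))
E
```

```text
top red [166. 211.] xy 610.5 216.3 [63.5 60.7]
top brown [248. 284.] xy 469.2 30.6 [59.6 57.2]
top blue [386. 297.] xy 463.8 -250.5 [59.3 59.2]
top yellow [419. 237.] xy 592.5 -313.3 [79.3 84.8]
top yellow [355. 221.] xy 617.9 -180.2 [60.6 56.5]
top yellow [390. 174.] xy 724.7 -248.7 [85.1 79. ]
top green [318. 253.] xy 542.8 -107.3 [24.1 36.9]
top white [318. 254.] xy 543.1 -107.1 [36.5 51.3]
top white [258. 211.] xy 625.3 25.7 [78.2 80.1]
top wood [386. 296.] xy 464.6 -251.2 [34.7 36.8]
top wood [248. 283.] xy 470.9 33.1 [58.6 59.1]
top wood [160. 292.] xy 440.5 208.6 [79.1 79. ]
top wood [212. 244.] xy 547.2 114.4 [37.  27.4]
top wood [419. 236.] xy 595.2 -314.8 [53.6 52.2]
top wood [356. 220.] xy 620.4 -180.1 [37.4 38.2]
top wood [165. 210.] xy 613.9 221.1 [37.  38.3]
top wood [391. 173.] xy 729.1 -249.7 [53.8 51.3]
scene red [490. 266.] xy 612.1 215.1 [59.1 75.9]
scene brown [433. 237.] xy 545.9 112.3 [26.7 56. ]
scene brown [391. 205.] xy 470.7 29.3 [56.6 75.2]
scene blue [256. 198.] xy 464.6 -250.9 [72.7 60.9]
scene yellow [239. 305.] xy 721.9 -250.0 [92.5 80.4]
scene yellow [283. 260.] xy 618.9 -180.7 [65.4 60.3]
scene yellow [216. 245.] xy 589.4 -314.3 [97.1 81.3]
scene green [322. 230.] xy 544.2 -108.3 [20.3 34.4]
scene white [390. 269.] xy 625.7 25.0 [83.4 80.4]
scene white [323. 232.] xy 544.1 -107.6 [41.8 51.4]
scene wood [239. 302.] xy 714.4 -252.2 [52.7 53.7]
scene wood [492. 263.] xy 601.3 220.4 [37.1 38.3]
scene wood [283. 257.] xy 611.6 -181.7 [37.7 37.2]
scene wood [216. 241.] xy 579.5 -317.5 [51.7 53.8]
scene wood [435. 236.] xy 542.7 114.9 [62.1 33.2]
scene wood [394. 202.] xy 456.2 34.4 [62.1 52.7]
scene wood [256. 194.] xy 453.6 -253.5 [27. 34.]
scene wood [476. 200.] xy 442.7 207.8 [83.7 95.7]
```

View pics/crop0.png

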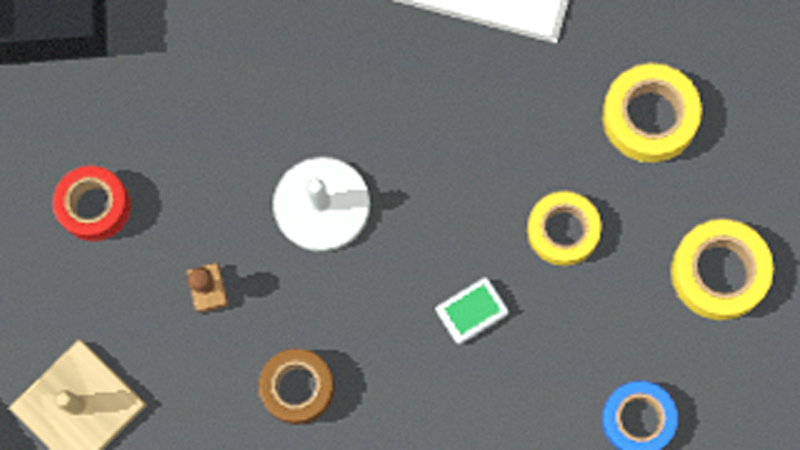

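The crop confirms it: the roll at crop (564,228), top (355,221), is about 60 mm across and the other two yellows are about 82 mm. It is the target. A yaw of 90° clears the neighbours at every grasp. I'll start with blue.

```bash
python3 -c "
from h import *
goto(464,-250.5,100,90)"
```

```text
t 0.10 pos [ 270.9 -534.8  230.3] [-179.9   -0.    26.9] gap 85.5 cm [ 30.07 -16.64  13.03] rz -1.102
```

```bash
python3 -m handwheel '{"series":[[[30.1,-16.6,0,0,0,-1.102,1],[30.1,-16.6,0,0,0,-1.102,1],[30.1,-16.6,0,0,0,-1.102,1],[30.1,-16.6,0,0,0,-1.102,1],[30.1,-16.6,0,0,0,-1.102,1],[30.1,-16.6,0,0,0,-1.102,1],[30.1,-16.6,13,0,0,-1.102,1],[30.1,-16.6,13,0,0,-1.102,1],[30.1,-16.6,13,0,0,-1.102,1],[30.1,-16.6,13,0,0,-1.102,1]]]}' 40; python3 -c "
from h import *
goto(464,-250.5,4,90)"
```

```text
time: 1.35
tool_pos: [465.0, -251.6, 102.7]
tcp_rot: [180.0, 0.0, 90.0]
ft_force: [0.6, -1.0, 0.8]
finger_gap: 85.1
grip_force: 0.0
t 1.35 pos [ 465.  -251.6  102.7] [180.   0.  90.] gap 85.1 cm [ 0.11 -0.1   9.87] rz -0.0
```

```bash
python3 -m handwheel '{"series":[[[0,0,6,0,0,0,1],[0,0,9.8,0,0,0,1],[0,0,9.8,0,0,0,1],[0,0,9.8,0,0,0,1],[0,0,9.8,0,0,0,0.3],[0,0,9.8,0,0,0,0.3],[0,0,9.8,0,0,0,0.3],[0,0,9.8,0,0,0,0.3],[0,0,9.8,0,0,0,0.3],[0,0,9.8,0,0,0,0.3]]]}' 40; python3 -c "
from h import *
goto(441,208,150,90)
d=eyes.snapshot('scene'); cv2.imwrite('pics/s1.png',cv2.resize(d['img'][100:300,120:420,::-1],None,fx=2.5,fy=2.5))"
```

```text
time: 2.6
tool_pos: [466.4, -252.4, 6.2]
tcp_rot: [179.8, 0.1, 90.0]
ft_force: [-2.2, 1.4, 11.9]
finger_gap: 57.8
grip_force: 40.4
t 2.60 pos [ 466.4 -252.4    6.2] [1.798e+02 1.000e-01 9.000e+01] gap 57.8 cm [ 46.04  -2.55 -14.38] rz -0.0
```

View pics/s1.png

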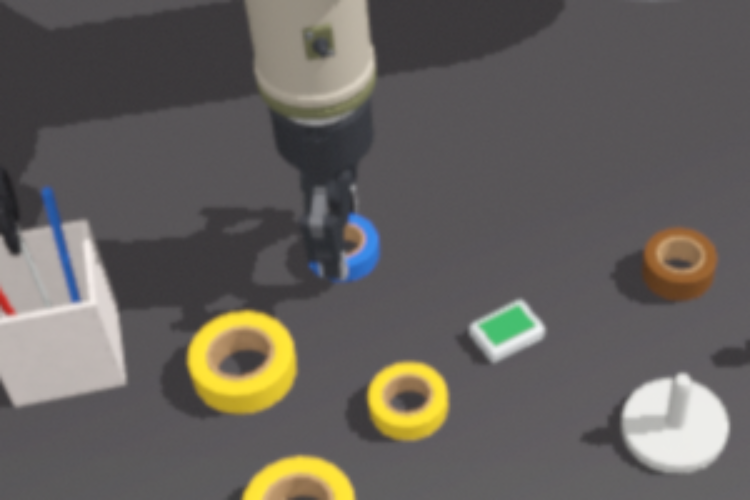

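The gripper is closed on the blue roll near crop (340,245) with a 58 mm gap and 40 N. I'll lift and check the hold.

```bash
python3 -m handwheel '{"series":[[[0,0,-3,0,0,0,0.3],[0,0,-9,0,0,0,0.3],[0,0,-9,0,0,0,0.3],[0,0,-9,0,0,0,0.3]]]}' 40; python3 -c "
from h import *
goto(441,208,100,90)
d=eyes.snapshot('scene'); cv2.imwrite('pics/s2.png',cv2.resize(d['img'][100:260,160:360,::-1],None,fx=3,fy=3))
for n in ('top','scene'):
  d=eyes.snapshot(n)
  for b in blobs(d,'blue'):
    for z in (95,105,115): print(n,z,circ(d,b,z))"
```

```text
time: 3.15
tool_pos: [465.0, -251.4, 94.1]
tcp_rot: [179.9, 0.1, 90.0]
ft_force: [-0.4, 0.4, -1.2]
finger_gap: 57.3
grip_force: 43.6
t 3.15 pos [ 465.  -251.4   94.1] [1.799e+02 1.000e-01 9.000e+01] gap 57.3 cm [45.94 -2.4  -0.59] rz 0.0
top 95 (455.4078569922635, -228.71930521361386, (47.091678619384766, 15.928611755371094))
top 105 (454.1680531342407, -227.73938687689034, (46.67329788208008, 15.787107467651367))
top 115 (452.9282442234161, -226.75946311986957, (46.254844665527344, 15.645576477050781))
scene 95 (540.4317008307818, -450.35109828715775, (119.21139526367188, 7.944764137268066))
scene 105 (549.0084404682968, -445.61108648462897, (117.71748352050781, 7.84518575668335))
scene 115 (557.5851314930326, -440.8710933784522, (116.22361755371094, 7.745632171630859))
scene 95 (461.17750481711954, -233.84776237710616, (74.04429626464844, 26.682767868041992))
scene 105 (470.74740701926567, -231.82081580985405, (73.11639404296875, 26.34839630126953))
scene 115 (480.3173156154663, -229.79386655861464, (72.18856048583984, 26.014026641845703))
```

View pics/s2.png

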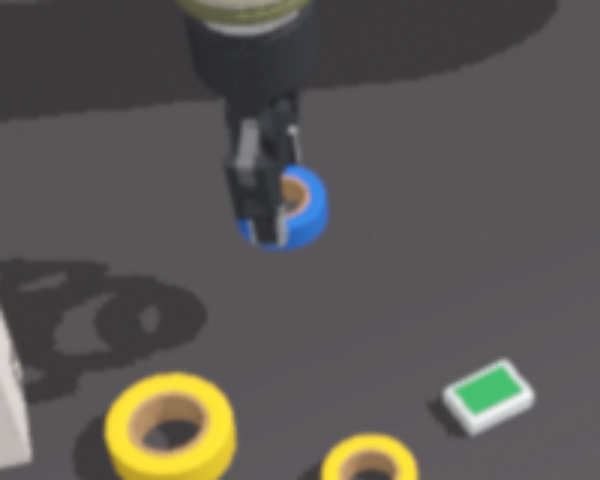

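Blue is held and level, with the roll near crop (283,207). I'll check its offset and carry it to the wooden stand.

```bash
python3 -c "
from h import *
d=dict(np.load('scene0.npz')); print(plane(d,[[160+328/3,100+207/3],[160+283/3,100+249/3]],99))"
python3 -m handwheel '{"series":[[[6,-0.3,0,0,0,0,0.3],[12,-0.6,0,0,0,0,0.3],[18,-1,0,0,0,0,0.3],[24,-1.4,0,0,0,0,0.3],[30,-1.8,0,0,0,0,0.3],[36,-2.1,0,0,0,0,0.3],[42,-2.3,0,0,0,0,0.3],[45.9,-2.4,0,0,0,0,0.3],[45.9,-2.4,0,0,0,0,0.3],[45.9,-2.4,0,0,0,0,0.3]]]}'; python3 -c "
from h import *
goto(441,208,30,90)
d=eyes.snapshot('scene'); cv2.imwrite('pics/s3.png',cv2.resize(d['img'][80:280,380:580,::-1],None,fx=3,fy=3))
"
```

```text
[[ 466.46891531 -217.15982222]
 [ 504.97432987 -241.71801694]]
time: 4.55
tool_pos: [439.8, 207.3, 92.2]
tcp_rot: [-179.9, 0.1, 90.0]
ft_force: [-0.6, 0.1, -0.9]
finger_gap: 57.3
grip_force: 43.6
t 4.55 pos [439.8 207.3  92.2] [-1.799e+02  1.000e-01  9.000e+01] gap 57.3 cm [0.07 0.12 6.22] rz 0.001
```

View pics/s3.png

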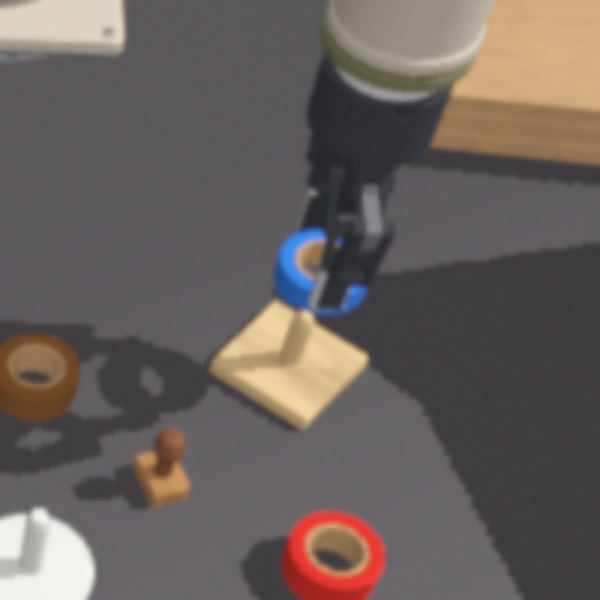

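Blue sits above the post, which is at crop (297,330), with the roll at (322,270). Lowering it now.

```bash
python3 -m handwheel '{"series":[[[-0.1,0.1,2.5,0,0,0,0.3],[-0.1,0.1,4.5,0,0,0,0.3],[-0.1,0.1,6.5,0,0,0,0.3],[-0.1,0.1,7.2,0,0,0,0.3],[-0.1,0.1,7.2,0,0,0,0.3],[-0.1,0.1,7.2,0,0,0,0.3]]]}'; python3 -c "
from h import *
goto(441,208,16,90)"
```

```text
time: 5.35
tool_pos: [442.4, 206.8, 22.2]
tcp_rot: [179.9, -0.0, 90.0]
ft_force: [0.5, 0.5, -0.4]
finger_gap: 57.3
grip_force: 43.6
t 5.35 pos [442.4 206.8  22.2] [179.9  -0.   90. ] gap 57.3 cm [ 0.12 -0.14  0.62] rz -0.001
```

```bash
python3 -m handwheel '{"series":[[[0,0,0.2,0,0,0,0.3],[0,0,0.2,0,0,0,1],[0,0,0.2,0,0,0,1],[0,0,0.2,0,0,0,1],[0,0,0.2,0,0,0,1],[0,0,0.2,0,0,0,1],[0,0,-4,0,0,0,1],[0,0,-9,0,0,0,1],[0,0,-9,0,0,0,1],[0,0,-9,0,0,0,1]]]}'; python3 -c "
from h import *
goto(470,30,100,90)"
```

```text
time: 6.6
tool_pos: [441.5, 206.8, 111.0]
tcp_rot: [180.0, -0.0, 90.0]
ft_force: [-0.2, -0.3, -0.3]
finger_gap: 85.3
grip_force: 0.0
t 6.60 pos [441.5 206.8 111. ] [180.  -0.  90.] gap 85.3 cm [-17.68   2.85   1.1 ] rz -0.0
```

```bash
python3 -m handwheel '{"series":[[[-6,1,0,0,0,0,1],[-12,2,0,0,0,0,1],[-17.7,2.9,0,0,0,0,1],[-17.7,2.9,0,0,0,0,1],[-17.7,2.9,5,0,0,0,1],[-17.7,2.9,10.5,0,0,0,1],[-17.7,2.9,10.5,0,0,0,1],[-17.7,2.9,10.5,0,0,0,1]]]}'; python3 -m handwheel '{"series":[[[0,0,0,0,0,0,0.3],[0,0,0,0,0,0,0.3],[0,0,0,0,0,0,0.3],[0,0,0,0,0,0,0.3],[0,0,0,0,0,0,0.3]]]}' 40
python3 -c "
from h import *
goto(625.5,25.5,110,90)
d=eyes.snapshot('scene'); cv2.imwrite('pics/s4.png',cv2.resize(d['img'][80:300,360:560,::-1],None,fx=2.7,fy=2.7))
"
```

```text
time: 7.6
tool_pos: [470.8, 30.5, 7.1]
tcp_rot: [-180.0, -0.0, 90.0]
ft_force: [1.2, 0.2, 0.8]
finger_gap: 85.2
grip_force: 0.0
time: 8.22
tool_pos: [472.8, 30.0, 9.3]
tcp_rot: [179.8, -0.0, 90.0]
ft_force: [-3.8, 1.0, 13.5]
finger_gap: 59.3
grip_force: 40.2
t 8.22 pos [472.8  30.    9.3] [179.8  -0.   90. ] gap 59.3 cm [ -0.45  15.27 -10.07] rz 0.0
```

View pics/s4.png

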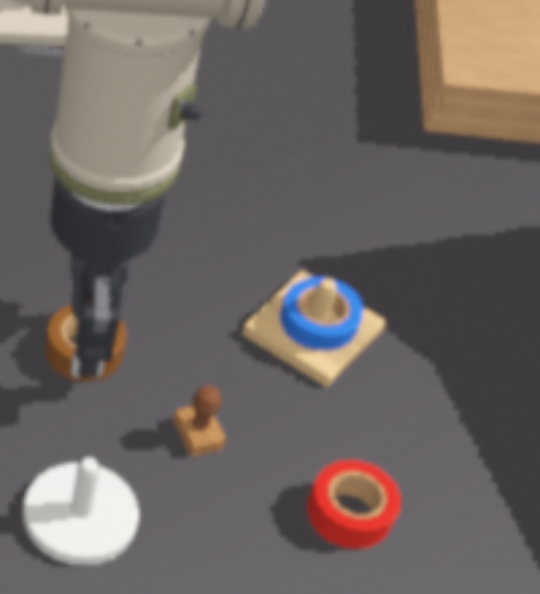

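Blue lies flat on the wooden stand with the post through its core at crop (322,312). The gripper holds brown at (87,343). Lifting brown and carrying it to the white stand.

```bash
python3 -m handwheel '{"series":[[[0,0,-4,0,0,0,0.3],[0,0,-9.5,0,0,0,0.3],[0,0,-9.5,0,0,0,0.3],[-0.2,5,-9.5,0,0,0,0.3],[-0.4,10,-9.5,0,0,0,0.3],[-0.5,15.4,-9.5,0,0,0,0.3],[-0.5,15.4,-9.5,0,0,0,0.3],[-0.5,15.4,-9.5,0,0,0,0.3]]]}'
python3 -c "
from h import *
goto(625.5,25.5,20,90)
d=eyes.snapshot('scene'); cv2.imwrite('pics/s5.png',cv2.resize(d['img'][120:320,300:500,::-1],None,fx=2.7,fy=2.7))
"
```

```text
time: 9.28
tool_pos: [623.9, 24.9, 100.6]
tcp_rot: [-179.9, -0.0, 90.0]
ft_force: [0.6, 0.2, -1.1]
finger_gap: 58.6
grip_force: 43.6
t 9.28 pos [623.9  24.9 100.6] [-179.9   -0.    90. ] gap 58.6 cm [0.06 0.16 8.06] rz 0.0
```

View pics/s5.png

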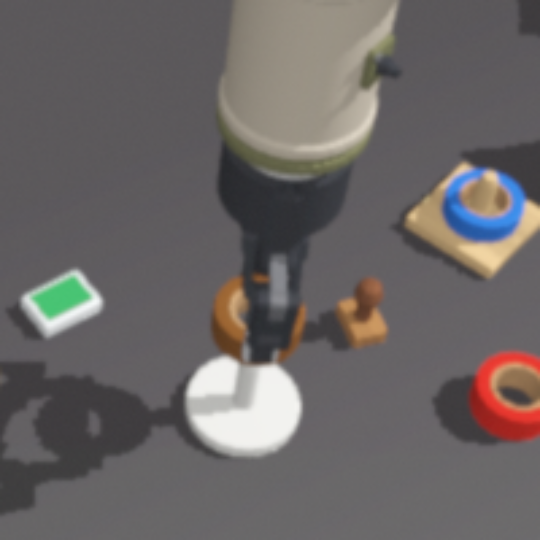

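Brown is held at crop (258,318), directly above the white post. Lowering and releasing.

```bash
python3 -m handwheel '{"series":[[[0,0.1,2.5,0,0,0,0.3],[0,0.1,4.5,0,0,0,0.3],[0,0.1,6.5,0,0,0,0.3],[0,0.1,8,0,0,0,0.3],[0,0.1,8,0,0,0,0.3],[0,0.1,8,0,0,0,0.3]]]}'
python3 -m handwheel '{"series":[[[0,0,0,0,0,0,1],[0,0,0,0,0,0,1],[0,0,0,0,0,0,1],[0,0,0,0,0,0,1],[0,0,0,0,0,0,1],[0,0,-4,0,0,0,1],[0,0,-9,0,0,0,1],[0,0,-9,0,0,0,1],[0,0,-9,0,0,0,1]]]}'
python3 -c "
from h import *
goto(611,216,6,90)"
```

```text
time: 10.07
tool_pos: [625.6, 24.8, 21.1]
tcp_rot: [-180.0, -0.0, 90.0]
ft_force: [-0.1, 0.2, -0.0]
finger_gap: 58.7
grip_force: 48.7
time: 11.2
tool_pos: [625.6, 24.8, 111.3]
tcp_rot: [180.0, -0.0, 90.0]
ft_force: [0.4, -0.6, -0.4]
finger_gap: 85.5
grip_force: 0.0
t 11.20 pos [625.6  24.8 111.3] [180.  -0.  90.] gap 85.5 cm [19.12 -1.46 10.53] rz -0.0
```

```bash
python3 -m handwheel '{"series":[[[6,-0.5,0,0,0,0,1],[12,-1,0,0,0,0,1],[19.1,-1.4,0,0,0,0,1],[19.1,-1.4,0,0,0,0,1],[19.1,-1.4,5,0,0,0,1],[19.1,-1.4,10.5,0,0,0,1],[19.1,-1.4,10.5,0,0,0,1],[19.1,-1.4,10.5,0,0,0,1]]]}'; python3 -m handwheel '{"series":[[[0,0,0,0,0,0,0.3],[0,0,0,0,0,0,0.3],[0,0,0,0,0,0,0.3],[0,0,0,0,0,0,0.3],[0,0,0,0,0,0,0.3]]]}' 40
python3 -c "
from h import *
goto(625.5,25.5,110,90)
d=eyes.snapshot('scene'); cv2.imwrite('pics/s6.png',cv2.resize(d['img'][120:340,340:560,::-1],None,fx=2.7,fy=2.7))
"
```

```text
time: 12.2
tool_pos: [612.2, 215.3, 7.3]
tcp_rot: [180.0, 0.0, 90.0]
ft_force: [0.7, 0.2, 1.0]
finger_gap: 85.6
grip_force: 0.0
time: 12.82
tool_pos: [614.0, 216.3, 9.6]
tcp_rot: [179.7, -0.1, 90.0]
ft_force: [-0.7, -1.6, 8.2]
finger_gap: 57.1
grip_force: 43.5
t 12.82 pos [614.  216.3   9.6] [ 1.797e+02 -1.000e-01  9.000e+01] gap 57.1 cm [-19.08   1.15 -10.04] rz -0.0
```

View pics/s6.png

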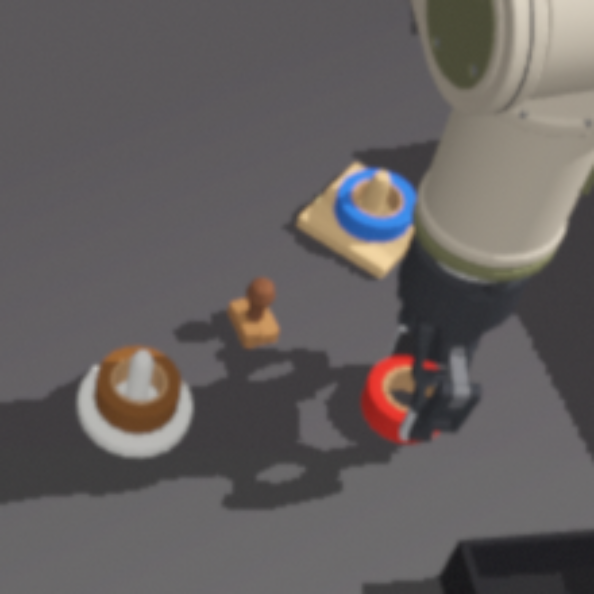

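Brown is on the white post at crop (138,388). Red is gripped at (405,400). Carrying it over.

```bash
python3 -m handwheel '{"series":[[[0,0,-4,0,0,0,0.3],[0,0,-10,0,0,0,0.3],[0,0,-10,0,0,0,0.3],[-6,0.5,-10,0,0,0,0.3],[-12,1,-10,0,0,0,0.3],[-19,1.4,-10,0,0,0,0.3],[-19,1.4,-10,0,0,0,0.3],[-19,1.4,-10,0,0,0,0.3]]]}'
python3 -c "
from h import *
goto(625.5,25.5,46,90)
d=eyes.snapshot('scene'); cv2.imwrite('pics/s7.png',cv2.resize(d['img'][120:320,300:500,::-1],None,fx=2.7,fy=2.7))
"
```

```text
time: 13.88
tool_pos: [625.7, 25.4, 106.5]
tcp_rot: [180.0, -0.0, 89.9]
ft_force: [0.7, 0.9, -0.7]
finger_gap: 57.2
grip_force: 43.2
t 13.88 pos [625.7  25.4 106.5] [180.   -0.   89.9] gap 57.2 cm [ 0.01 -0.02  6.05] rz -0.002
```

View pics/s7.png

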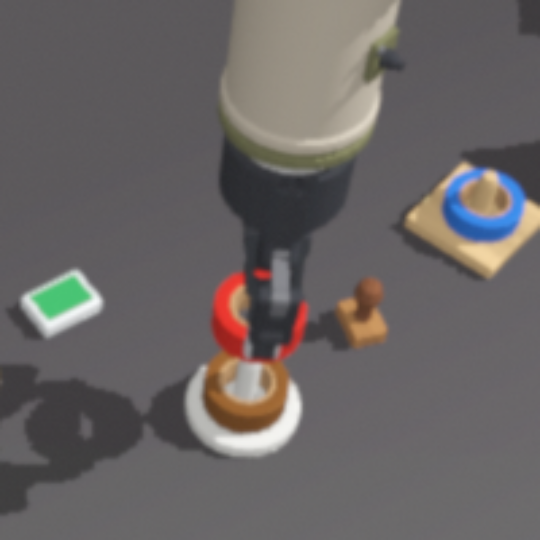

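Red is held at crop (258,315), in line with the post at (247,378). Lowering and releasing.

```bash
python3 -m handwheel '{"series":[[[0,0,2.5,0,0,0,0.3],[0,0,4.5,0,0,0,0.3],[0,0,6,0,0,0,0.3],[0,0,6,0,0,0,0.3],[0,0,6,0,0,0,0.3]]]}'
python3 -m handwheel '{"series":[[[0,0,0,0,0,0,1],[0,0,0,0,0,0,1],[0,0,0,0,0,0,1],[0,0,0,0,0,0,1],[0,0,0,0,0,0,1],[0,0,-4,0,0,0,1],[0,0,-7,0,0,0,1],[0,0,-7,0,0,0,1],[0,0,-7,0,0,0,1]]]}'
python3 -c "
from h import *
goto(618,-180.5,5,90)"
```

```text
time: 14.55
tool_pos: [625.6, 26.3, 46.0]
tcp_rot: [-180.0, -0.0, 90.0]
ft_force: [0.8, 0.1, 0.5]
finger_gap: 57.7
grip_force: 46.9
time: 15.68
tool_pos: [625.3, 25.8, 115.7]
tcp_rot: [-180.0, -0.0, 90.0]
ft_force: [0.3, -0.0, -0.8]
finger_gap: 85.6
grip_force: 0.0
t 15.68 pos [625.3  25.8 115.7] [-180.   -0.   90.] gap 85.6 cm [-20.63  -0.73  11.07] rz -0.0
```

```bash
python3 -m handwheel '{"series":[[[-6,-0.2,0,0,0,0,1],[-12,-0.4,0,0,0,0,1],[-18,-0.6,0,0,0,0,1],[-20.6,-0.7,0,0,0,0,1],[-20.6,-0.7,0,0,0,0,1],[-20.6,-0.7,5,0,0,0,1],[-20.6,-0.7,11.1,0,0,0,1],[-20.6,-0.7,11.1,0,0,0,1],[-20.6,-0.7,11.1,0,0,0,1]]]}'; python3 -m handwheel '{"series":[[[0,0,0,0,0,0,0.3],[0,0,0,0,0,0,0.3],[0,0,0,0,0,0,0.3],[0,0,0,0,0,0,0.3],[0,0,0,0,0,0,0.3]]]}' 40
python3 -c "
from h import *
goto(441,208,110,90)
d=eyes.snapshot('scene'); cv2.imwrite('pics/s8.png',cv2.resize(d['img'][120:340,180:460,::-1],None,fx=2.7,fy=2.7))
"
```

```text
time: 16.8
tool_pos: [619.3, -179.5, 6.4]
tcp_rot: [180.0, 0.0, 90.1]
ft_force: [0.5, -0.8, 0.3]
finger_gap: 85.3
grip_force: 0.0
time: 17.42
tool_pos: [621.1, -180.9, 8.9]
tcp_rot: [179.7, 0.1, 90.0]
ft_force: [0.1, 1.3, 8.0]
finger_gap: 56.8
grip_force: 41.9
t 17.43 pos [ 621.1 -180.9    8.9] [1.797e+02 1.000e-01 9.000e+01] gap 56.8 cm [ 38.89 -18.01 -10.11] rz 0.0
```

View pics/s8.png

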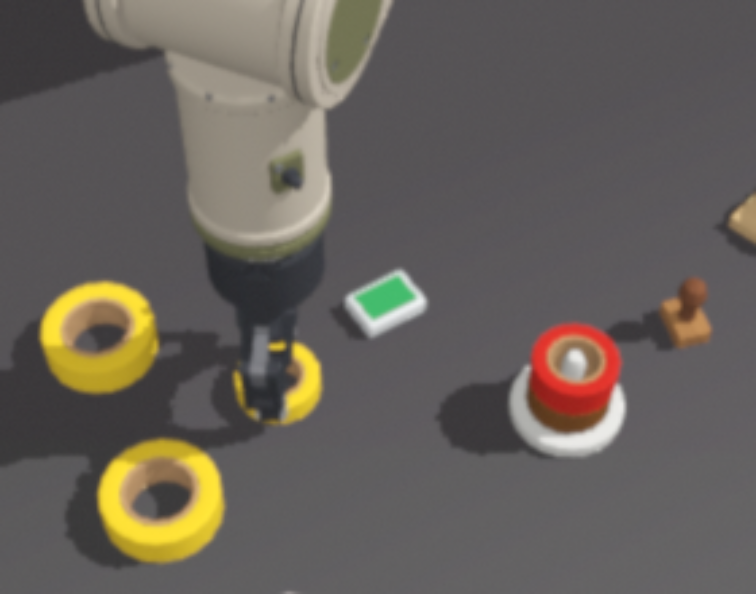

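Red is seated on brown at crop (573,365), and the small yellow is gripped at (278,385). Carrying it to the wooden stand.

```bash
python3 -m handwheel '{"series":[[[0,0,-4,0,0,0,0.3],[0,0,-10,0,0,0,0.3],[5,-2.3,-11,0,0,0,0.3],[10,-4.6,-11,0,0,0,0.3],[15,-6.9,-11,0,0,0,0.3],[20,-9.2,-11,0,0,0,0.3],[25,-11.5,-11,0,0,0,0.3],[30,-13.8,-11,0,0,0,0.3],[35,-16.1,-11,0,0,0,0.3],[38.8,-17.8,-11,0,0,0,0.3],[38.8,-17.8,-11,0,0,0,0.3],[38.8,-17.8,-11,0,0,0,0.3]]]}'
python3 -c "
from h import *
goto(441,208,40,90)
d=eyes.snapshot('scene'); cv2.imwrite('pics/s9.png',cv2.resize(d['img'][80:280,380:580,::-1],None,fx=2.7,fy=2.7))
"
```

```text
time: 18.98
tool_pos: [441.4, 207.8, 116.4]
tcp_rot: [179.9, -0.0, 90.0]
ft_force: [0.4, 0.2, -0.7]
finger_gap: 57.4
grip_force: 43.7
t 18.98 pos [441.4 207.8 116.4] [179.9  -0.   90. ] gap 57.4 cm [ 0.02 -0.04  7.64] rz 0.001
```

View pics/s9.png

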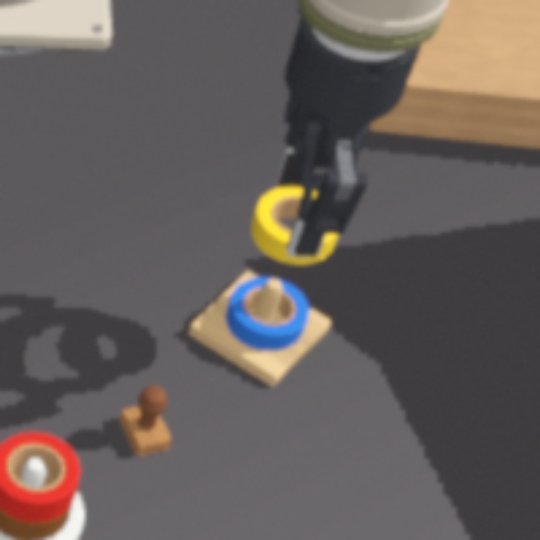

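Yellow is held at crop (295,222) above the wooden post at (270,295). Lowering, releasing and retreating.

```bash
python3 -m handwheel '{"series":[[[0,0,2.5,0,0,0,0.3],[0,0,4.5,0,0,0,0.3],[0,0,6.5,0,0,0,0.3],[0,0,7.6,0,0,0,0.3],[0,0,7.6,0,0,0,0.3],[0,0,7.6,0,0,0,0.3]]]}'
python3 -m handwheel '{"series":[[[0,0,0,0,0,0,1],[0,0,0,0,0,0,1],[0,0,0,0,0,0,1],[0,0,0,0,0,0,1],[0,0,0,0,0,0,1],[0,0,-4,0,0,0,1],[0,0,-10,0,0,0,1],[0,0,-16,0,0,0,1],[0,0,-18,0,0,0,1],[0,0,-18,0,0,0,1]]]}'
python3 -c "
from h import *
d=eyes.snapshot('scene'); cv2.imwrite('pics/s10.png',cv2.resize(d['img'][120:340,300:560,::-1],None,fx=2.7,fy=2.7))
for c,z in(('red',49.5),('yellow',42),('green',14),('brown',20)):
  for b in blobs(d,c): print(c,np.round(circ(d,b,z)[:2]))
"
```

```text
time: 19.77
tool_pos: [441.3, 207.4, 39.7]
tcp_rot: [180.0, -0.0, 89.9]
ft_force: [0.4, -0.4, -0.7]
finger_gap: 57.0
grip_force: 49.1
time: 21.02
tool_pos: [441.9, 208.3, 221.5]
tcp_rot: [179.8, -0.1, 90.0]
ft_force: [0.4, -0.1, -0.2]
finger_gap: 85.5
grip_force: 0.0
red [626.  25.]
yellow [ 740. -244.]
yellow [ 612. -305.]
yellow [440. 208.]
green [ 544. -109.]
brown [641.  21.]
```

View pics/s10.png

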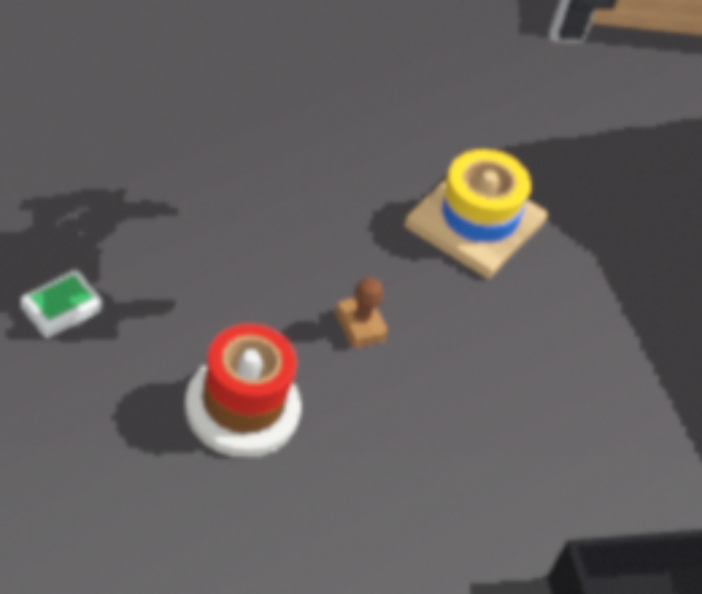

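Both stacks are seated and level, red on brown at crop (250,375) and yellow on blue at (487,195). The stamp and ink pad haven't moved.

```bash
python3 -c "
from bench import r
print(r.hand_in())"
```

```text
the job is handed in; nothing more can be done
None
```

I put all four rolls back and handed the job in at about 21 s: red on brown on the white stand, and the small yellow on blue on the wooden stand. The final picture showed both stacks flat on their posts with the stamp and ink pad in place; the pen pot wasn't in that view, but no move went near it, and the hand-in gave no verdict.

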